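# Load a reagent cartridge and close the analyser's cover

### The job

Load the slim white reagent cartridge standing on the bench into the empty bay of the analyser, slid in fully home. Then lift the steel stay that locks the cover open clear of its stud (it has a black thumb tab), draw it forward so that its notch cannot drop back, and lower the cover until it is fully shut. Leave the other things on the bench where they are.

Things in the scene. Friction and masses are not known exactly. Their poses are not given: they have to be found in the camera images.
- cartridge: Loose slim white plastic reagent cartridge with a grey top band and a paper label, a box 44 (its x) by 30 (its y) by 105 mm tall (its z), 140 g; it starts upright on the bench. Origin: centre of its underside. A half turn about z makes no difference. Pinch it across its 30 mm width near the top.
- analyser: Fixed pale grey analyser; from its origin on the bench it reaches 160 mm forward, 190 back, 138 left, 112 right; z up; its screen faces its own -x (to the robot's right), y to its left (side nearest the robot). Under its cover two equal sunken bays, 72 mm apart in y; one or other already holds a cartridge (fixed, standing out as the new one will). Rims and decks: 126 mm high.
- bay_mouth (a point): Centre of the empty bay's mouth, 105 mm above the bench. Its z axis points out of the bay, leaning 30 degrees from vertical to the analyser's front (-x); y is the analyser's. The well is 48 (x) by 34 mm (y), 2 mm clear of the cartridge all round, with a 4 mm chamfered rim, 55 mm deep. The cartridge's 44 mm side goes along x; home, its upper 50 mm stands out.
- bay_seat (a point): Centre of the empty bay's floor, 55 mm down the bay from bay_mouth, same axes: where the underside of the cartridge rests when fully home.
- cover (a joint): Angle of the smoked see-through cover (rad): 0 shut, 1.31 as it starts, held open and leaning back. Its hinge is stiff (friction about 0.4 N m): it stays where it is left, and must be pushed or drawn all the way down. Positive lifts the front edge.
- cover_hinge (a point): Point on the cover's hinge axis, mid-width, 130 mm above the bench, 70 mm behind the analyser's origin; the axis is the analyser's y. The cover is a shallow dome, 190 mm from hinge to front, 200 mm wide, 42 mm deep (shut: from 130 to 172 mm above the bench).
- cover_lip (a point): Middle of the grey pull lip on the cover's front edge: 22 (away from the hinge) by 75 by 8 mm thick; 201 mm out from the hinge and 10 mm above it when shut. The axes are the cover's: z out of its top, -x from hinge to lip.
- cover_top (a point): Point on the outside of the cover's top, mid-width, 160 mm out from the hinge and 42 mm above it when shut; same axes as cover_lip. A good place to press the cover down.
- stay (a joint): Angle of the stay relative to the cover (rad), -1.68 as it starts locked; greater as the stay's tab end is lifted.
- stay_pivot (a point): The stay's pivot on the cover's left side: 70 mm out from the hinge and 22 mm above it when shut, 113 mm left of mid-width. The stay is a flat steel bar 5 mm thick (y), 17 mm deep, sloping from here forward and down over the stud, with a black tab at its free end; it swings about y and rests by its own weight (90 g). Axes: -x along the bar from pivot to tab, z out of its upper edge.
- stay_tab (a point): Middle of the upright black thumb tab near the stay's free end: 26 (along the bar) by 8 (y) by 32 mm (z), 172 mm along the bar from the pivot and 26 mm above the pivot's line; same axes as stay_pivot. Pinch it across its 8 mm from above.
- stay_notch (a point): Middle of the square notch in the stay's lower edge, 143 mm from the pivot, on its line; 11 mm long, 9 mm deep. While it sits over the stud the cover is locked. Lift the tab end about 15 mm and, keeping it lifted, draw the stay forward along its length 15 mm or more, which brings the cover down with it; its plain lower edge then rests and slides on the stud as the cover goes down.
- stud (a point): Middle of the fixed steel stud, 8 mm in diameter, along y, that the notch sits on; a steel bracket 18 mm wide holds it on its outer (left) side, up to 164 mm above the bench. The stud is on the analyser's left ledge, 152 mm above the bench, 60 mm in front of the analyser's origin and 113 mm to its left. Axes are the analyser's.
- wash_pack: Loose white wash-solution pack, 60 by 90 by 85 mm with a round grey cap: too wide for the bays. Leave it.
- tube_rack: Loose grey rack of capped sample tubes, 72 by 200 by 100 mm. Leave it.
- tip_box: Loose grey pipette tip box, 85 by 125 by 90 mm. Leave it.
- slide_box: Loose dark slide box, 90 by 175 by 34 mm. Leave it.
- timer: Loose flat pale timer, 62 by 66 by 17 mm. Leave it.
- buffer: Loose white plastic bottle, 60 mm in diameter, 150 mm tall. Leave it.
- stapler: Loose black stapler, 35 by 120 by 40 mm. Leave it.
Not all that is in view belongs to the job. What is shaped like the cartridge but green or orange is not meant.

How it is judged (in metres and radians):
On the way, in this order (a step that is already met when the one before it is completed fails the run):
1. the cartridge is fully home in the empty bay, the cover still locked open (distance between cartridge and bay_seat below 0.006 m and angle between the z axis of cartridge and the z axis of bay_seat, either way round below 0.1 rad and value of joint cover above 1.2 rad and distance between stay_notch and stud below 0.006 m), for 0.2 s.
2. the stay's notch is lifted clear of the stud with the cover still up (z of stay_notch in the frame of stud above 0.007 m and value of joint cover above 0.9 rad), for 0.05 s.
3. the cover is shut over the cartridge (distance between cartridge and bay_seat below 0.006 m and angle between the z axis of cartridge and the z axis of bay_seat, either way round below 0.1 rad and value of joint cover below 0.03 rad), for 0.2 s.
At the end, for the whole second after the job is handed in: The cartridge's underside is within 6 mm of the bay's floor centre and its axis within 0.1 rad of the bay's, at rest; the cover is shut to within 0.03 rad (all of step 3 and linear speed of cartridge below 0.02 m/s); the robot touches nothing.
It fails at once if another thing on the bench is shifted by more than 30 mm (distance of any of wash_pack, tube_rack, tip_box, slide_box, timer, buffer, stapler from where it was at the start of the episode above 0.03 m).
It also fails if it takes over 67 s, if anything falls off the work surface, if the arm or the gripper's body presses on something with over 40 N, if the wrist force passes 120 N, or if a joint passes its speed limit or range.

### The arm

A 6-joint arm with a two-finger parallel gripper is mounted at the origin on the work surface. World frame = base frame: x ahead of the robot, y to its left, z up, the work surface at z = 0. Lengths are in m, angles in degrees, forces in N, time in s.
With the tool pointing down it reaches from about 0.425 to 0.95 m from the base axis. Payload 14.7 kg.
Tool frame: the origin (TCP) lies on the mounting face of the last link; the fingertips stand 173 mm ahead of it and the grasp point (between the pads) lies 155 mm ahead of it; z points along the fingers, y is the line along which they close (so a half turn about z gives the same grasp; the last joint's range is limited). The gripper opens to 85 mm and grips with 20 to 120 N. Pads are 22 mm wide; open, the fingers measure 114 mm over their backs; the gripper's body (76 mm by 85 mm) begins 54 mm behind the grasp point. The pads swing forward as they close: fully open they stand 13 mm farther back than shut.
Start: joints at [-69.993, 27.513, 91.461, -0, 61.026, -2.67], TCP at [0.251, -0.6, 0.405] pointing down, gripper open.
Joint ranges: [-157.49, 157.49], [-46.99, 117.5], [13.45, 153.17], [-89.5, 269.5], [5.16, 153.95], [-167.48, 167.48]. Speed limits (degrees/s): [108.29, 108.29, 136.94, 172.46, 172.46, 172.46].

### API

Orientations are given as [roll, pitch, yaw] about the fixed x, y, z axes, in that order (R = Rz(yaw) Ry(pitch) Rx(roll)).
In Python, from cell import bot gives the robot as it stands.
- The arm moves only by the shell command python3 -m crank 'ROWS' [OPENING]. ROWS is JSON, a list of rows, each a list of 2 entries, a list of its own where there are three numbers: the shift along the tool's x, y, z in m, then the turn, a rotation vector about the tool's x, y, z in rad. In form: [[[dx, dy, dz], [rx, ry, rz]], ...]. A call has 1 to 10 rows; each row is the pose to reach, as a shift and turn from the pose commanded when the call began, along the tool's axes at that moment; what a row does not reach only later rows make up. A row lasts 1/12 s, in which the tool goes at most 41.7 mm and 7.16 degrees, less where a joint would pass 70% of its speed; a pose out of reach is approached as far as the arm can. A call with a gripper value outside its range is refused whole. OPENING is the closure, from -1 (fully open) to 1 (shut), so that 0 is half open, set as the call begins (- or left out, the last holds). The fingers move at their own pace and stop on an object; the grip force is fixed at half the most. Time passes only in rows, so rows that repeat a pose let the fingers close. It gives the time, the measured TCP pose, the force, the opening and the grip force at its end, in the units of the state.
- bot.read_state(): the state, without advancing time (a new reading comes with each control period).
- bot.read_camera(name): name is "side" or "top" or "wrist"; returns a dict with "image" (480x640x3 uint8, blue, green, red), "fov_y" (degrees; the focal length in pixels is half the picture's height over the tangent of half this angle, whatever the lens; pixels are square), "cx", "cy" (the principal point, pixels), "T" (4x4, takes a point from camera to world coordinates). Camera axes: x right, y up, looking along -z (the intrinsics and any distortion apply to the point x, -y, -z); pixel columns grow to the right and rows downward; lengths in m; the calibration is good to about 2 mm. A picture is of the moment at which its call begins. There is no depth.
- bot.hand_in(): hands the job in; it is judged then, once.
The state is a dict: "t": time; "joints": joint angles; "qd": joint speeds; "joint_efforts": joint torques, N m; "tool_pos": TCP position; "eef_rot": TCP orientation; "ft_force": force on the tool from outside, world axes, zero at the start; "ft_torque": the same for the moment, N m; "opening": opening from 0.0 (shut) to 1.0 (fully open); "grasp_force": force on a finger pad.
Only numpy, scipy, OpenCV 4.12 (cv2) and the standard library are available. Lean on these libraries where they do the work, as an engineer would, in place of code of your own. Each camera call takes 0.05 s, during which the arm holds its last target. There are 200 camera calls.

## Working session

There is one attempt and no reset: what is moved stays moved. The work goes in short steps, Python scripts to look and compute and a shell command to move; the robot and the scene stay as the last step left them, time stands still between calls to the robot, and variables do not carry over. Pictures are saved under pics/ and viewed, at most 12 in all, crops included, and the job is handed in when it is done.

```bash
mkdir -p pics; ls
python3 - <<'E'
from cell import bot
import cv2,numpy as np
s=bot.read_state();print({k:np.round(v,3).tolist() for k,v in s.items()})
for n in("top","side"):
    c=bot.read_camera(n);cv2.imwrite(f"pics/{n}0.png",c["image"])
    print(n,{k:(np.round(v,4).tolist() if k!="image" else 0) for k,v in c.items()})
E
```

```text
pics
{'t': 0.0, 'joints': [-69.993, 27.55, 91.495, 0.002, 61.028, -2.669], 'qd': [0.003, -0.086, -0.096, 0.03, -0.002, -0.084], 'joint_efforts': [0.002, -95.065, -43.018, -0.0, 0.012, 0.0], 'tool_pos': [0.251, -0.6, 0.404], 'eef_rot': [-179.927, -0.005, 22.676], 'ft_force': [0.051, 0.087, 0.473], 'ft_torque': [-0.052, 0.026, 0.033], 'grasp_force': 0.0, 'opening': 1.0}
top {'image': 0, 'fov_y': 49.869, 'cx': 313.1652, 'cy': 233.3568, 'T': [[0.0158, 0.9847, -0.1734, 0.2689], [-0.9998, 0.0178, 0.01, -0.0051], [0.013, 0.1732, 0.9848, 1.597], [0.0, 0.0, 0.0, 1.0]]}
side {'image': 0, 'fov_y': 51.1405, 'cx': 314.9711, 'cy': 239.4054, 'T': [[0.9849, 0.0911, -0.1473, 0.3312], [-0.1731, 0.489, -0.8549, -1.1419], [-0.0058, 0.8675, 0.4974, 0.7901], [0.0, 0.0, 0.0, 1.0]]}
```

View pics/top0.png

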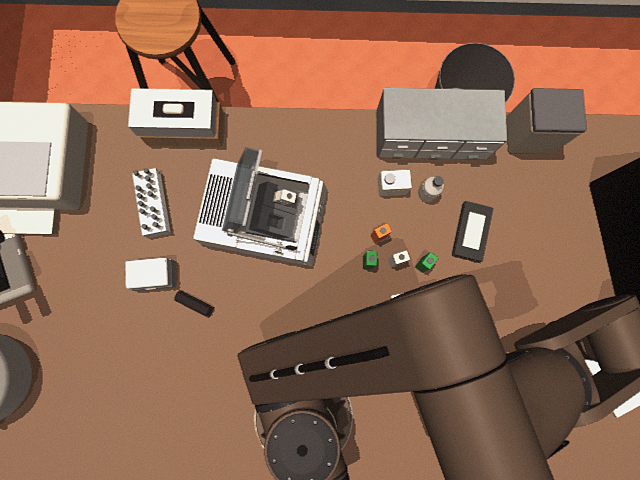

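View pics/side0.png

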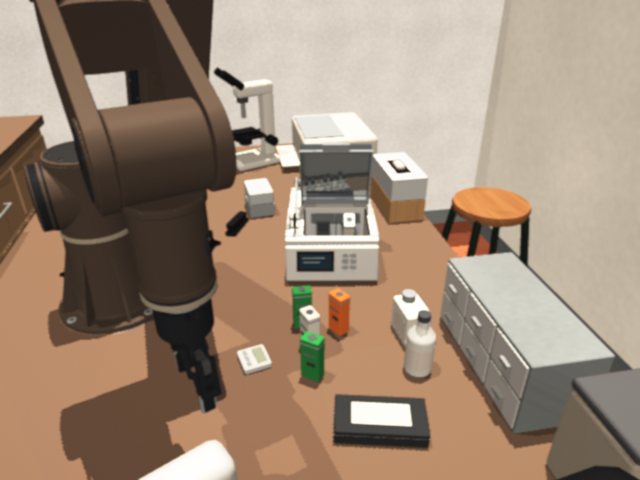

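Top view: the white cartridge is at about (401,259). The lookalikes are green at (371,259) and (428,262) and orange at (383,232), and the wash pack at (394,183) is white but too wide. Only (401,259) is slim and white. The analyser is at about (262,212), with its screen facing right in the picture. I'll enlarge these areas to confirm.

```bash
cat > h.py <<'E'
import numpy as np, cv2
from cell import bot
from scipy.spatial.transform import Rotation as R
def ray(c,u,v):
    f=240/np.tan(np.radians(c["fov_y"]/2)); T=np.array(c["T"])
    d=T[:3,:3]@np.array([(u-c["cx"])/f,-(v-c["cy"])/f,-1]); return T[:3,3],d
def onz(c,u,v,z):
    o,d=ray(c,u,v); return o+d*(z-o[2])/d[2]
def proj(c,p):
    f=240/np.tan(np.radians(c["fov_y"]/2)); T=np.array(c["T"])
    q=T[:3,:3].T@(np.array(p)-T[:3,3]); return np.array([c["cx"]-f*q[0]/q[2], c["cy"]+f*q[1]/q[2]])
def meet(c1,p1,c2,p2):
    o,d=ray(c1,*p1);o2,d2=ray(c2,*p2)
    s=np.linalg.lstsq(np.c_[d,-d2],o2-o,rcond=None)[0]
    return (o+d*s[0]+o2+d2*s[1])/2, np.linalg.norm(o+d*s[0]-o2-d2*s[1])
def tcp():
    s=bot.read_state(); return np.array(s["tool_pos"]),R.from_euler("xyz",s["eef_rot"],degrees=True)
def togo(p,rot):   # goal pose -> shift, rotvec in tool axes
    q,r=tcp(); return r.inv().apply(np.array(p)-q).round(4), (r.inv()*rot).as_rotvec().round(4)
E
python3 - <<'E'
from h import *
t=cv2.imread("pics/top0.png");s=cv2.imread("pics/side0.png")
def crop(im,x,y,w,h,k): return cv2.resize(im[y:y+h,x:x+w],None,fx=k,fy=k,interpolation=cv2.INTER_CUBIC)
o=np.zeros((600,800,3),np.uint8)
o[:360,:420]=crop(t,190,145,140,120,3); o[:360,420:800]=crop(s,280,140,95,90,4)
o[360:,:400]=crop(t,350,215,100,60,4); o[360:,400:800]=crop(s,270,270,100,60,4)
cv2.imwrite("pics/c1.png",o)
E
```

```text
(no output)
```

View pics/c1.png

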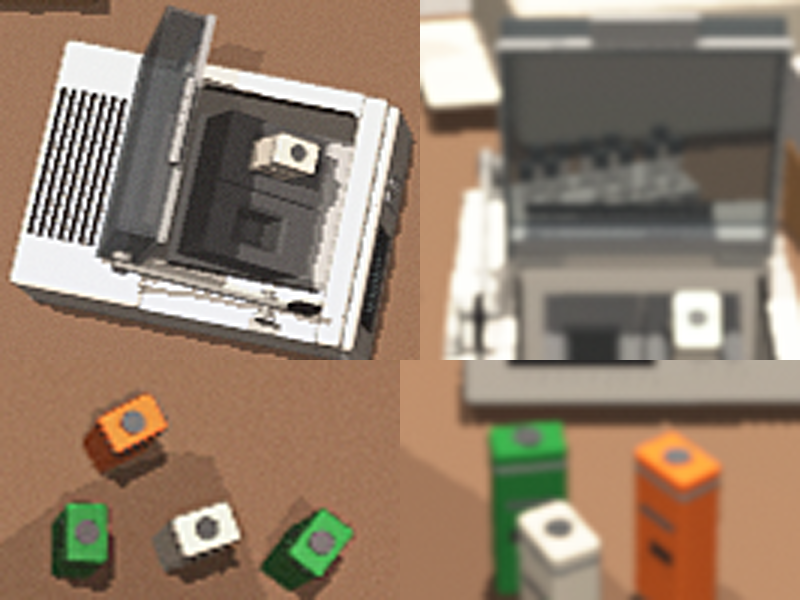

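The crop confirms the white cartridge at top (401.7,257.5) and side (310,311.7), standing between the green and orange ones. The analyser's near bay, on its left, is empty, with its opening at about top (276,223). The stay's black tab is at about top (291,248) and the stud bracket at about (279,252).

Run:
```python
from h import *
t=bot.read_camera("top");s=bot.read_camera("side")
T=lambda u,v,z:onz(t,190+u/3,145+v/3,z)[:3]
obs=[((190,-112,.126),T(67,42,.126)),((190,138,.126),T(10,280,.126)),((-160,-112,.126),T(390,100,.126)),((-160,138,.126),T(347,350,.126))]
for o in obs:print(o[0],o[1].round(4))
A=np.array([o[0][:2] for o in obs])/1e3;B=np.array([o[1][:2] for o in obs])
M,_=cv2.estimateAffinePartial2D(A,B);yaw=np.arctan2(M[1,0],M[0,0]);print("scale",np.hypot(M[0,0],M[1,0]),"yaw",np.degrees(yaw),"org",M[:,2])
Ra=np.array([[np.cos(yaw),-np.sin(yaw)],[np.sin(yaw),np.cos(yaw)]])
org=B.mean(0)-Ra@A.mean(0);print("org rigid",org, (B-(A@Ra.T+org)).round(4).tolist())
w=lambda p:np.r_[org+Ra@np.array(p[:2])/1e3,p[2]/1e3]
for n,p in dict(stud=(-60,113,152),hinge=(70,0,130),corner=(-160,138,126),c2=(-160,-112,126)).items(): print(n,w(p).round(4),proj(t,w(p)).round(1),proj(s,w(p)).round(1))
# filled cartridge cap in the far bay
p=(190+299/3,145+152/3);q=(280+(698-420)/4,140+318/4)
P,e=meet(t,p,s,q);print("fixed cart cap",P,e,"in analyser",Ra.T@(P[:2]-org))
P,e=meet(t,(401.7,257.5),s,(310,311.7));print("cart",P,e,onz(t,401.7,257.5,.105))
cs=[onz(t,350+u/4,215+(v-360)/4,.105)[:2] for u,v in((172,517),(230,503),(240,540),(185,557))]
print(np.round(cs,4).tolist(),np.mean(cs,0),[np.linalg.norm(cs[i]-cs[(i+1)%4]).round(4) for i in range(4)])
for a,b in((0,1),(3,2)): d=cs[a]-cs[b];print(np.degrees(np.arctan2(d[1],d[0])))
```

```text
(190, -112, 0.126) [0.746 0.282 0.126]
(190, 138, 0.126) [0.5071 0.3248 0.126 ]
(-160, -112, 0.126) [ 0.693  -0.0376  0.126 ]
(-160, 138, 0.126) [4.452e-01 1.000e-04 1.260e-01]
scale 0.9524404739159584 yaw 80.13894504935772 org [0.6075729  0.12613674]
org rigid [0.60805986 0.12532801] [[-0.0049, -0.0113], [0.0025, -0.0114], [0.002, 0.0139], [0.0005, 0.0088]]
stud [0.4865 0.0856 0.152 ] [275.7 245.5] [294.8 217.5]
hinge [0.62   0.1943 0.13  ] [240.1 200.7] [333.9 203.9]
corner [ 0.4447 -0.0087  0.126 ] [308.7 261.9] [284.3 243.8]
c2 [ 0.691  -0.0515  0.126 ] [324.7 179.1] [379.6 243.3]
fixed cart cap [0.63309221 0.0496108  0.14987186] 0.000684079192010034 in analyser [-0.07031153 -0.03762981]
cart [ 0.46612076 -0.27940628  0.10714143] 0.0032515947493074087 [ 0.46476396 -0.27968261  0.105     ]
[[0.4739, -0.2544], [0.4849, -0.297], [0.4578, -0.3038], [0.4447, -0.2635]] [ 0.46534198 -0.27966464] [np.float64(0.044), np.float64(0.028), np.float64(0.0424), np.float64(0.0306)]
104.56564228835065
108.06334891342983
```

Run:
```python
from h import *
print(togo([.466,-.28,.37],R.from_euler("xyz",[180,0,106.3],degrees=True)))
```

```text
(array([ 0.322 , -0.2119,  0.0345]), array([-6.0000e-04, -6.0000e-04, -1.4595e+00]))
```

```bash
python3 -m crank '[[[0.322,-0.212,0.034],[0,0,-1.0]],[[0.322,-0.212,0.034],[0,0,-1.4595]],[[0.322,-0.212,0.034],[0,0,-1.4595]],[[0.322,-0.212,0.034],[0,0,-1.4595]],[[0.322,-0.212,0.034],[0,0,-1.4595]],[[0.322,-0.212,0.034],[0,0,-1.4595]],[[0.322,-0.212,0.034],[0,0,-1.4595]],[[0.322,-0.212,0.034],[0,0,-1.4595]],[[0.322,-0.212,0.034],[0,0,-1.4595]],[[0.322,-0.212,0.034],[0,0,-1.4595]]]'
python3 - <<'E'
from h import *
print(togo([.466,-.28,.37],R.from_euler("xyz",[180,0,106.3],degrees=True)))
E
```

```text
t: 1.03
tool_pos: [0.4679, -0.2759, 0.3702]
eef_rot: [180.0, -0.1, 94.8]
ft_force: [-0.3, 0.6, -0.3]
opening: 0.998
grasp_force: 0.0
(array([-0.004 , -0.0022,  0.0002]), array([ 1.000e-04, -1.300e-03, -2.011e-01]))
```

```bash
python3 -m crank '[[[0,0,0],[0,0,-0.2]],[[0,0,0],[0,0,-0.2]],[[0,0,0],[0,0,-0.2]]]'
python3 - <<'E'
from h import *
c=bot.read_camera("wrist");im=c["image"];cv2.imwrite("pics/w1.png",im)
print(np.round(c["T"],3).tolist(),c["fov_y"],c["cx"],c["cy"],tcp()[0],proj(c,[.4655,-.28,.105]))
hsv=cv2.cvtColor(im,cv2.COLOR_BGR2HSV)
m=cv2.inRange(hsv,(0,0,150),(179,60,255));n,l,st,ce=cv2.connectedComponentsWithStats(m)
for i in range(1,n):
    if st[i,4]>300:
        k=max(cv2.findContours((l==i).astype(np.uint8),0,2)[0],key=cv2.contourArea);print(st[i],ce[i].round(1),cv2.minAreaRect(k))
E
```

```text
t: 1.28
tool_pos: [0.4663, -0.2795, 0.3706]
eef_rot: [-180.0, -0.0, 106.0]
ft_force: [-0.5, -0.4, -0.3]
opening: 1.001
grasp_force: 0.0
[[0.961, -0.265, -0.079, 0.446], [0.276, 0.922, 0.273, -0.211], [0.0, -0.284, 0.959, 0.339], [0.0, 0.0, 0.0, 1.0]] 65.95727644884138 312.36618524733393 242.78135274713887 [ 0.46607305 -0.27979079  0.37062229] [312.22456905 245.81445313]
[335  93  30  32 735] [349.2 108.8] ((349.3000183105469, 108.89999389648438), (29.06888198852539, 30.857736587524414), 26.56505012512207)
[ 131  158   75   77 5113] [168.  196.3] ((167.83982849121094, 196.06329345703125), (79.48184967041016, 70.62230682373047), 86.87786865234375)
[295 190  39  20 632] [313.7 199.6] ((313.7508850097656, 199.2802734375), (18.597522735595703, 38.07342529296875), 88.26429748535156)
[ 291  210   47   66 2352] [314.9 241.4] ((314.54412841796875, 242.92648315429688), (64.49835205078125, 45.51985168457031), 87.27368927001953)
[ 545  224   95  141 6564] [605.3 306.1] ((592.0, 294.0), (140.0, 94.0), 90.0)
[486 339  58  42 552] [512.2 356.1] ((515.720947265625, 357.44366455078125), (69.94380950927734, 15.611738204956055), 30.699722290039062)
```

View pics/w1.png

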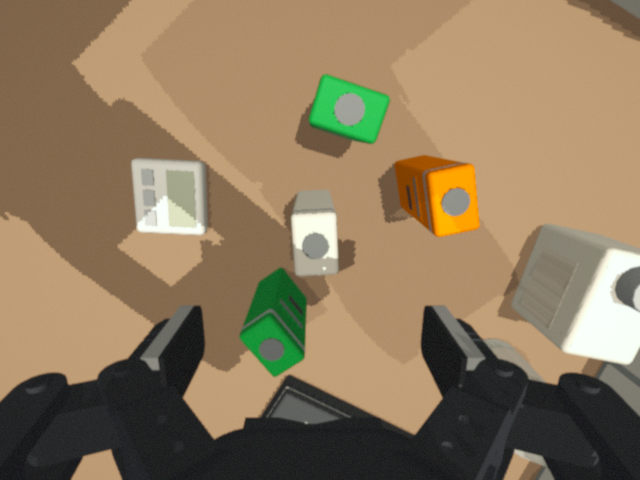

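Wrist view: the white cartridge is upright with its top centred at (314.5,243) and its long side nearly vertical in the picture. The green ones at (349,109) and (272,350) and the orange one at (455,200) are clear of the finger paths. I'll compute the grasp.

Run:
```python
from h import *
c=bot.read_camera("wrist");hsv=cv2.cvtColor(c["image"],cv2.COLOR_BGR2HSV)
m=np.zeros((480,640),np.uint8);m[205:285,280:350]=cv2.inRange(hsv,(0,0,150),(179,60,255))[205:285,280:350]
k=max(cv2.findContours(m,0,1)[0],key=cv2.contourArea)
W=np.array([onz(c,u,v,.105)[:2] for u,v in k[:,0]],np.float32);r=cv2.minAreaRect(W*1000);print(r)
b=cv2.boxPoints(r);e=[b[1]-b[0],b[2]-b[1]];e=max(e,key=np.linalg.norm);a=np.degrees(np.arctan2(e[1],e[0]))%180;print("long axis",a)
print(togo([r[0][0]/1e3,r[0][1]/1e3,.243],R.from_euler("xyz",[180,0,a],degrees=True)))
```

```text
((466.6564636230469, -277.9244384765625), (29.81296157836914, 44.15155029296875), 19.53653335571289)
long axis 109.53656
(array([0.0018, 0.0012, 0.1277]), array([-0.0001, -0.0001, -0.069 ]))
```

```bash
python3 -m crank '[[[0.002,0.001,0.03],[0,0,-0.065]],[[0.002,0.001,0.06],[0,0,-0.065]],[[0.002,0.001,0.09],[0,0,-0.065]],[[0.002,0.001,0.115],[0,0,-0.065]],[[0.002,0.001,0.1275],[0,0,-0.065]],[[0.002,0.001,0.1275],[0,0,-0.065]],[[0.002,0.001,0.1275],[0,0,-0.065]]]' -1
python3 -m crank '[[[0,0,0],[0,0,0]],[[0,0,0],[0,0,0]],[[0,0,0],[0,0,0]],[[0,0,0],[0,0,0]],[[0,0,0],[0,0,0]],[[0,0,0],[0,0,0]],[[0,0,0],[0,0,0]],[[0,0,0],[0,0,0]]]' 1
```

```text
t: 1.97
tool_pos: [0.4662, -0.278, 0.2429]
eef_rot: [-180.0, -0.1, 109.3]
ft_force: [-0.1, 0.1, 0.5]
opening: 0.998
grasp_force: 0.0
t: 2.63
tool_pos: [0.4667, -0.2779, 0.244]
eef_rot: [180.0, 0.1, 109.5]
ft_force: [0.4, -0.5, 9.0]
opening: 0.346
grasp_force: 58.7
```

```bash
python3 -m crank '[[[0,0,-0.04],[0,0,0]],[[0,0,-0.08],[0,0,0]],[[0,0,-0.12],[0,0,0]],[[0,0,-0.16],[0,0,0]],[[0,0,-0.16],[0,0,0]]]'
cat >> h.py <<'E'
def bay(cap,yaw,off):  # TCP pose with held cartridge's top 'off' above home, cap = home top centre
    rot=R.from_euler("xyz",[180,-30,yaw],degrees=True); return np.array(cap)-rot.as_matrix()[:,2]*(off+.1385),rot
E
python3 - <<'E'
from h import *
print(togo(*bay([.5622,.0618,.1483],80.2,.15)))
E
```

```text
t: 3.05
tool_pos: [0.4678, -0.2786, 0.4107]
eef_rot: [179.6, 0.5, 109.5]
ft_force: [1.5, -0.9, 0.7]
opening: 0.339
grasp_force: 60.6
(array([0.1638, 0.1319, 0.0121]), array([-0.1258,  0.5186,  0.5015]))
```

```bash
python3 -m crank '[[[0.03,0.024,0],[-0.02,0.08,0.08]],[[0.06,0.048,0],[-0.04,0.16,0.15]],[[0.09,0.072,0.003],[-0.06,0.25,0.23]],[[0.12,0.096,0.006],[-0.08,0.33,0.31]],[[0.145,0.116,0.01],[-0.1,0.42,0.4]],[[0.164,0.132,0.012],[-0.126,0.519,0.5]],[[0.164,0.132,0.012],[-0.126,0.519,0.5]],[[0.164,0.132,0.012],[-0.126,0.519,0.5]]]'
python3 - <<'E'
from h import *
c=bot.read_camera("wrist");cv2.imwrite("pics/w2.png",c["image"]);np.save("w2.npy",c)
print(tcp()[0],proj(c,[.6331,.0496,.15]),proj(c,[.5622,.0618,.1483]))
E
```

```text
t: 3.72
tool_pos: [0.536, -0.0784, 0.3908]
eef_rot: [-179.3, -30.3, 80.0]
ft_force: [-0.2, -0.5, -2.2]
opening: 0.343
grasp_force: 60.3
[ 0.5359672  -0.0791692   0.39100428] [422.22570604 236.53152971] [319.15332652 237.32540401]
```

View pics/w2.png

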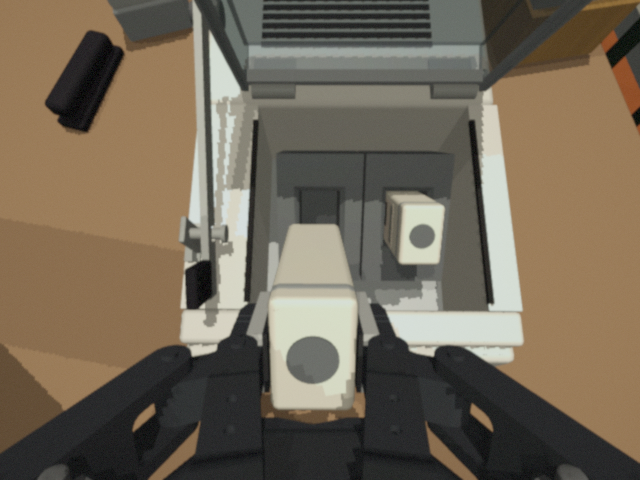

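Wrist view: the fixed cartridge's cap is at (422,236), exactly as predicted. The empty bay's dark mouth is at about columns 300–340, rows 188–225, partly hidden by the held cartridge. The front deck edge is level at row 312, and the stud is at (222,233) with the tab at (199,284). Next I'll check the yaw and the bay's edges in numbers.

Run:
```python
from h import *
c=np.load("w2.npy",allow_pickle=True).item();g=cv2.cvtColor(c["image"],cv2.COLOR_BGR2GRAY).astype(int)
for r in(200,210,218):print(r,g[r,290:356].tolist())
for k in(310,320,330):print("col",k,g[180:226,k].tolist())
# front deck edge: last bright row->dark per column
E_=[]
for u in(190,215,400,430,460,490,510):
    d=np.diff(g[296:330,u]);E_.append((u,296+int(np.argmax(d))+.5,int(d.max())))
print(E_)
# predicted mouth corners
yaw=80.2;ro=R.from_euler("xyz",[0,-30,yaw],degrees=True);cap=np.array([.5622,.0618,.1483]);mo=cap-ro.apply([0,0,.05])
print("mouth",mo)
for n,hx,hy,z in(("well",.024,.017,-.004),("rim",.028,.021,0)):
    print(n,[proj(c,mo+ro.apply([a*hx,b*hy,z])).round(1).tolist() for a,b in((1,1),(1,-1),(-1,-1),(-1,1))])
# held cartridge cap
print("held cap pred",proj(c,tcp()[0]+tcp()[1].apply([0,0,.1385])))
m=g[330:390,280:350]<130;ys,xs=np.nonzero(m);print("held cap seen",280+xs.mean(),330+ys.mean())
m=(g[220:252,404:440]<130);ys,xs=np.nonzero(m);print("fixed cap seen",404+xs.mean(),220+ys.mean())
```

```text
200 [109, 107, 107, 101, 93, 85, 80, 67, 57, 45, 41, 44, 58, 60, 58, 61, 61, 59, 59, 61, 60, 62, 64, 59, 60, 60, 62, 60, 60, 62, 57, 59, 59, 61, 59, 57, 58, 60, 60, 58, 62, 61, 61, 62, 58, 60, 55, 40, 41, 47, 63, 63, 62, 67, 72, 79, 90, 97, 96, 98, 100, 103, 99, 80, 74, 76]
210 [107, 106, 107, 104, 98, 88, 89, 84, 80, 64, 44, 46, 59, 59, 62, 62, 59, 60, 60, 60, 56, 60, 59, 60, 62, 60, 60, 63, 61, 59, 64, 60, 61, 61, 60, 57, 59, 62, 58, 60, 61, 63, 64, 58, 62, 58, 53, 40, 48, 63, 79, 85, 85, 82, 91, 102, 109, 106, 108, 108, 108, 107, 109, 108, 108, 107]
218 [107, 108, 109, 106, 100, 95, 88, 85, 78, 62, 46, 48, 58, 59, 58, 60, 59, 59, 55, 61, 60, 59, 58, 57, 60, 60, 63, 73, 70, 71, 76, 70, 73, 72, 74, 72, 72, 72, 71, 73, 70, 72, 71, 72, 71, 71, 55, 45, 46, 61, 80, 86, 84, 87, 93, 106, 108, 106, 108, 108, 106, 108, 107, 107, 109, 109]
col 310 [75, 78, 75, 74, 71, 71, 64, 55, 54, 55, 57, 55, 62, 59, 59, 60, 63, 59, 59, 59, 60, 62, 61, 58, 58, 61, 64, 59, 62, 62, 56, 59, 59, 60, 58, 60, 59, 59, 60, 59, 60, 63, 61, 87, 140, 171]
col 320 [74, 75, 74, 74, 73, 70, 68, 60, 51, 51, 55, 57, 55, 62, 60, 63, 59, 61, 61, 57, 57, 60, 61, 60, 59, 59, 59, 59, 60, 61, 64, 60, 59, 61, 63, 65, 72, 72, 76, 72, 71, 73, 74, 98, 145, 172]
col 330 [75, 74, 75, 72, 73, 73, 67, 60, 56, 55, 56, 57, 59, 62, 62, 62, 60, 61, 60, 62, 62, 61, 58, 63, 65, 57, 62, 59, 60, 62, 61, 60, 65, 60, 62, 64, 71, 71, 70, 71, 70, 74, 72, 97, 144, 171]
[(190, 309.5, 64), (215, 322.5, 31), (400, 297.5, 29), (430, 311.5, 21), (460, 310.5, 43), (490, 302.5, 60), (510, 312.5, 20)]
mouth [0.56645524 0.0864352  0.10499873]
well [[298.1, 192.1], [339.2, 192.0], [338.3, 247.6], [298.9, 247.6]]
rim [[292.9, 187.9], [344.5, 187.8], [343.2, 253.4], [294.1, 253.5]]
held cap pred [313.28943702 357.4566104 ]
held cap seen 312.1635120925342 359.6340694006309
fixed cap seen 421.6697674418605 235.93023255813952
```

Run:
```python
from h import *
s=bot.read_state();print(s["tool_pos"],s["eef_rot"],s["qd"])
for o in(.08,.0):print(togo(*bay([.5624,.0628,.1483],80.2,o)))
```

```text
[ 0.5359672  -0.0791692   0.39100428] [-179.39403595  -30.20771899   80.0540851 ] [-0.67274491 -0.46537441 -0.42551761 -1.42694795 -0.11689258 -0.27384941]
(array([0.0035, 0.0025, 0.0639]), array([-0.0093, -0.0036, -0.0022]))
(array([0.0032, 0.0032, 0.1439]), array([-0.0093, -0.0036, -0.0022]))
```

```bash
python3 -m crank '[[[0.0035,0.0025,0.02],[-0.009,-0.003,-0.002]],[[0.0035,0.0025,0.04],[-0.009,-0.003,-0.002]],[[0.0035,0.0025,0.055],[-0.009,-0.003,-0.002]],[[0.0035,0.0025,0.064],[-0.009,-0.003,-0.002]],[[0.0035,0.0025,0.064],[-0.009,-0.003,-0.002]],[[0.0035,0.0025,0.064],[-0.009,-0.003,-0.002]]]'
python3 - <<'E'
from h import *
for o in(.08,.0):print(togo(*bay([.5624,.0628,.1483],80.2,o)))
c=bot.read_camera("wrist");g=cv2.cvtColor(c["image"],cv2.COLOR_BGR2GRAY);cv2.imwrite("pics/w3.png",c["image"])
m=g[330:390,280:350]<130;ys,xs=np.nonzero(m);print("held cap",280+xs.mean(),330+ys.mean())
for o in(.08,.0):print(togo(*bay([.5624,.0628,.1483],80.2,o)))
E
```

```text
t: 4.27
tool_pos: [0.5442, -0.0451, 0.3379]
eef_rot: [-180.0, -30.1, 80.2]
ft_force: [-0.8, -0.2, -1.6]
opening: 0.343
grasp_force: 60.4
(array([-0.    , -0.0004,  0.0004]), array([ 0.0003, -0.0011, -0.0007]))
(array([-0.0001, -0.0004,  0.0804]), array([ 0.0003, -0.0011, -0.0007]))
held cap 312.1912769311613 359.6447714135575
(array([-0.0001, -0.0006,  0.0008]), array([ 0.0012, -0.0012, -0.0007]))
(array([-0.0002, -0.0007,  0.0808]), array([ 0.0012, -0.0012, -0.0007]))
```

View pics/w3.png

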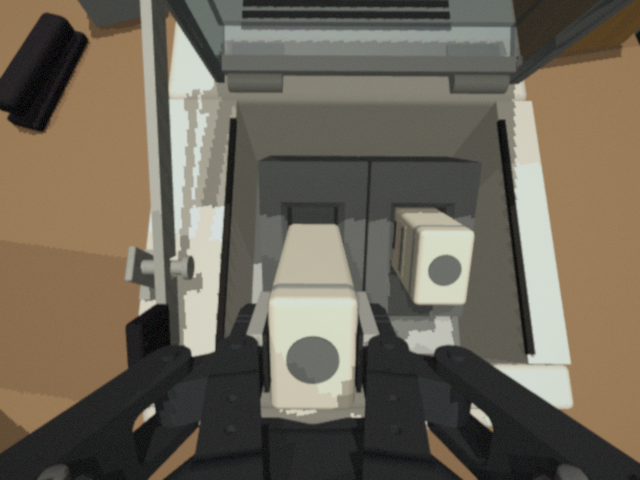

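The held cartridge lines up with the mouth: the mouth's rim runs over columns 284–343, and the cartridge is centred at about 313. Now I'll descend.

```bash
python3 -m crank '[[[0,-0.0005,0.012],[0,0,0]],[[0,-0.0005,0.02],[0,0,0]],[[0,-0.0005,0.027],[0,0,0]],[[0,-0.0005,0.034],[0,0,0]],[[0,-0.0005,0.041],[0,0,0]],[[0,-0.0005,0.045],[0,0,0]],[[0,-0.0005,0.045],[0,0,0]]]'
python3 - <<'E'
from h import *
print(togo(*bay([.5624,.0628,.1483],80.2,0)))
E
```

```text
t: 4.9
tool_pos: [0.5473, -0.0218, 0.2978]
eef_rot: [-179.9, -30.1, 80.1]
ft_force: [-0.7, -1.7, -1.7]
opening: 0.345
grasp_force: 60.5
(array([-0.0004,  0.0005,  0.034 ]), array([-0.0009, -0.0018, -0.0015]))
```

```bash
python3 -m crank '[[[0,0,0.008],[0,0,0]],[[0,0,0.016],[0,0,0]],[[0,0,0.024],[0,0,0]],[[0,0,0.03],[0,0,0]],[[0,0,0.033],[0,0,0]],[[0,0,0.0345],[0,0,0]],[[0,0,0.0345],[0,0,0]]]'
python3 - <<'E'
from h import *
print(togo(*bay([.5624,.0628,.1483],80.2,0)))
E
```

```text
t: 5.48
tool_pos: [0.5504, -0.0051, 0.2686]
eef_rot: [-180.0, -30.1, 80.1]
ft_force: [-0.2, -0.4, -0.6]
opening: 0.341
grasp_force: 60.5
(array([-0.0004,  0.0003,  0.0002]), array([-0.0001, -0.0018, -0.0014]))
```

```bash
python3 -m crank '[[[0,0,0.002],[0,0,0]],[[0,0,0.003],[0,0,0]],[[0,0,0.004],[0,0,0]],[[0,0,0.004],[0,0,0]]]'
```

```text
t: 5.82
tool_pos: [0.5509, -0.0046, 0.2679]
eef_rot: [179.8, -30.1, 80.2]
ft_force: [-18.1, -26.5, 48.2]
opening: 0.342
grasp_force: 68.2
```

Contact at full depth, 58 N. I'll ease off, open part way and withdraw along the bay axis.

```bash
python3 -m crank '[[[0,0,-0.002],[0,0,0]],[[0,0,-0.0035],[0,0,0]]]'
python3 -m crank '[[[0,0,0],[0,0,0]],[[0,0,0],[0,0,0]],[[0,0,0],[0,0,0]],[[0,0,0],[0,0,0]]]' -0.05
python3 -m crank '[[[0,0,-0.015],[0,0,0]],[[0,0,-0.035],[0,0,0]],[[0,0,-0.06],[0,0,0]],[[0,0,-0.09],[0,0,0]],[[0,0,-0.12],[0,0,0]],[[0,0,-0.12],[0,0,0]],[[0,0,-0.12],[0,0,0]]]'
python3 - <<'E'
from h import *
c=bot.read_camera("wrist");cv2.imwrite("pics/w4.png",c["image"]);np.save("w4.npy",c)
print(tcp()[0],proj(c,[.6331,.0496,.15]),proj(c,[.5622,.0618,.1483]))
E
```

```text
t: 5.98
tool_pos: [0.5506, -0.0056, 0.2692]
eef_rot: [179.9, -30.1, 80.1]
ft_force: [-0.2, 0.2, -1.6]
opening: 0.344
grasp_force: 60.7
t: 6.32
tool_pos: [0.5505, -0.005, 0.2683]
eef_rot: [-180.0, -30.1, 80.1]
ft_force: [0.1, 0.8, 0.6]
opening: 0.524
grasp_force: 0.0
t: 6.9
tool_pos: [0.5405, -0.065, 0.3734]
eef_rot: [179.8, -30.1, 80.1]
ft_force: [0.8, 0.6, -0.9]
opening: 0.524
grasp_force: 0.0
[ 0.54016087 -0.06445106  0.3722996 ] [422.4574815  248.78833118] [310.96260618 249.65942702]
```

View pics/w4.png

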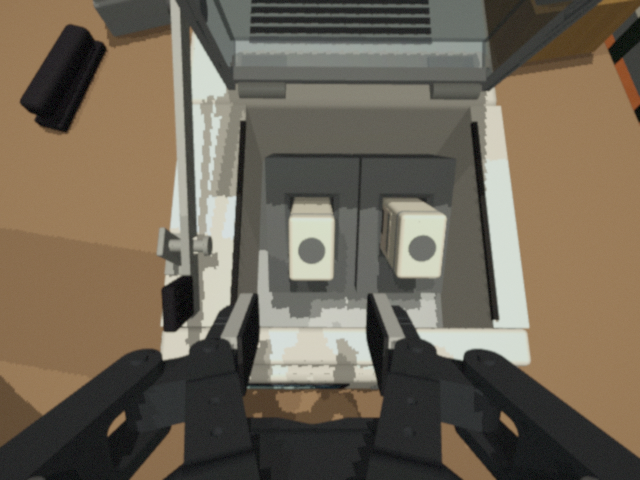

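The cartridge is seated level with the fixed one: caps at (312,251) and (422,248), against (311,250) predicted for home. The stud is at about (187,245) and the black tab at about (178,302). Next I'll locate the analyser origin and plan the stay path.

```bash
cat >> h.py <<'E'
YAW=np.radians(80.2);XA=np.array([np.cos(YAW),np.sin(YAW),0]);YA=np.array([-np.sin(YAW),np.cos(YAW),0])
def W(o,p): return np.array([*o,0])+XA*p[0]/1e3+YA*p[1]/1e3+np.array([0,0,p[2]/1e3])
def stay(phi,alpha=None,h=168.):
    P=np.array([70-70*np.cos(phi)+22*np.sin(phi),130+70*np.sin(phi)+22*np.cos(phi)])
    if alpha is None: alpha=np.arctan2(h-P[1],P[0]+60)
    f=np.array([-np.cos(alpha),np.sin(alpha)]);u=np.array([np.sin(alpha),np.cos(alpha)])
    return P,alpha,P+172*f+26*u,P+143*f
def tabtcp(o,phi,alpha=None,h=168.,g=26):
    P,a,t,n=stay(phi,alpha,h);u=np.array([np.sin(a),np.cos(a)])
    t=t+u*(g-26+155); return W(o,(t[0],113,t[1])),R.from_euler("xyz",[180,np.degrees(a),80.2],degrees=True)
E
python3 - <<'E'
from h import *
c=np.load("w4.npy",allow_pickle=True).item();g=cv2.cvtColor(c["image"],cv2.COLOR_BGR2GRAY)
s=onz(c,187,245,.152);print("stud ray",s)
capmid=(np.array([.6331,.0496,0])+np.array([.5622,.0618,0]))/2
def orgfrom(pt,p): return (pt-XA*p[0]/1e3-YA*p[1]/1e3)[:2]
print("from stud",orgfrom(s,(-60,113)))
m=(g<60).astype(np.uint8)[270:335,155:205];n,l,st,ce=cv2.connectedComponentsWithStats(m);i=1+np.argmax(st[1:,4]);print("tab blob",ce[i]+[155,270],st[i])
t=onz(c,*(ce[i]+[155,270]),.1653);print("tab",t,"from tab",orgfrom(t,(-96.5,113)))
d=capmid[:2]-orgfrom(s,(-60,113));print("cap mid in analyser (stud-based)",d@XA[:2],d@YA[:2])
# w2, second view of the stud
c2=np.load("w2.npy",allow_pickle=True).item();print("w2 stud",orgfrom(onz(c2,209,233,.152),(-60,113)))
print("hinge y check: deck edge back/left etc; row of stud along image:",[int(v) for v in g[244,155:215]])
E
```

```text
stud ray [0.48441901 0.07767249 0.152     ]
from stud [0.60598267 0.11756329]
tab blob [178.09903047 302.27770083] [   7    5   35   56 1444]
tab [0.48007164 0.04052151 0.1653    ] from tab [0.60784795 0.1163797 ]
cap mid in analyser (stud-based) -0.062378870428966206 -0.002318638381500559
w2 stud [0.60832539 0.11699549]
hinge y check: deck edge back/left etc; row of stud along image: [131, 131, 141, 157, 163, 168, 167, 156, 127, 84, 66, 69, 72, 115, 156, 166, 165, 162, 165, 167, 165, 167, 166, 165, 167, 165, 161, 159, 163, 162, 160, 161, 159, 148, 101, 70, 67, 81, 122, 159, 167, 166, 168, 167, 167, 168, 167, 162, 154, 162, 165, 154, 120, 79, 63, 65, 85, 150, 201, 212]
```

```bash
echo 'O=(.608,.1168)' >> h.py
python3 - <<'E'
from h import *
print(stay(1.31,-.37)); print(tabtcp(O,1.31,-.37,g=86)[0]);print(togo(*tabtcp(O,1.31,-.37,g=86)))
E
```

```text
(array([ 73.20656666, 203.30564733]), -0.37, array([-96.55573802, 165.34830402]), array([-60.11624376, 151.59464056]))
[ 0.46698087 -0.03572593  0.36579868]
(array([ 0.0103, -0.077 ,  0.0135]), array([ 0.0012, -0.1552, -0.0015]))
```

```bash
python3 -m crank '[[[0.005,-0.035,0.006],[0,-0.07,0]],[[0.01,-0.07,0.012],[0,-0.14,0]],[[0.0103,-0.077,0.0135],[0.001,-0.155,-0.0015]],[[0.0103,-0.077,0.0135],[0.001,-0.155,-0.0015]],[[0.0103,-0.077,0.0135],[0.001,-0.155,-0.0015]],[[0.0103,-0.077,0.0135],[0.001,-0.155,-0.0015]]]' 0.1
python3 - <<'E'
from h import *
print(togo(*tabtcp(O,1.31,-.37,g=86)))
c=bot.read_camera("wrist");g=cv2.cvtColor(c["image"],cv2.COLOR_BGR2GRAY);cv2.imwrite("pics/w5.png",c["image"])
_,_,t,_=stay(1.31,-.37);p=proj(c,W(O,(t[0],113,t[1])));print("pred tab",p)
print("tab top corners",[proj(c,W(O,(t[0]-.36*16+a*13*.932,113+b,t[1]+.932*16+a*13*.36))).round(1).tolist() for a,b in((-1,-4),(-1,4),(1,4),(1,-4))])
E
```

```text
t: 7.45
tool_pos: [0.4678, -0.0357, 0.3654]
eef_rot: [-180.0, -21.3, 80.2]
ft_force: [-0.5, -0.3, 0.3]
opening: 0.448
grasp_force: 0.0
(array([-0.    , -0.0009, -0.0004]), array([-0.0007, -0.0011,  0.0004]))
pred tab [311.34458691 272.96621726]
tab top corners [[319.3, 308.8], [303.3, 308.8], [302.9, 259.6], [319.6, 259.6]]
```

View pics/w5.png

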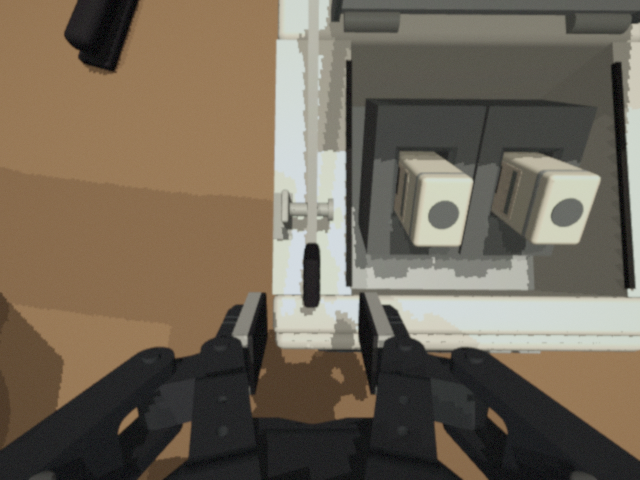

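The black tab lies at columns 304–320 and rows 243–307, centred between the fingers and within 2 px of the prediction. I'll descend and pinch it.

```bash
python3 -m crank '[[[0,-0.001,0.02],[0,0,0]],[[0,-0.001,0.04],[0,0,0]],[[0,-0.001,0.053],[0,0,0]],[[0,-0.001,0.059],[0,0,0]],[[0,-0.001,0.059],[0,0,0]],[[0,-0.001,0.059],[0,0,0]]]'
python3 -m crank '[[[0,0,0],[0,0,0]],[[0,0,0],[0,0,0]],[[0,0,0],[0,0,0]],[[0,0,0],[0,0,0]],[[0,0,0],[0,0,0]],[[0,0,0],[0,0,0]]]' 1
python3 - <<'E'
from h import *
print(togo(*tabtcp(O,1.31,-.37)))
for a in(-.34,-.30,-.26):print(a,stay(1.31,a)[3],togo(*tabtcp(O,1.31,a)))
E
```

```text
t: 8.0
tool_pos: [0.4701, -0.0148, 0.3107]
eef_rot: [-179.9, -21.2, 80.2]
ft_force: [0.3, -0.8, 0.1]
opening: 0.447
grasp_force: 0.0
t: 8.5
tool_pos: [0.4703, -0.0149, 0.3114]
eef_rot: [179.9, -21.2, 80.2]
ft_force: [4.6, -1.6, 3.3]
opening: 0.083
grasp_force: 60.7
(array([-0.    ,  0.0003,  0.0016]), array([ 0.0018, -0.    ,  0.0001]))
-0.34 [-61.60735051 155.61699315] (array([ 0.0055,  0.0003, -0.0035]), array([ 0.0018, -0.03  ,  0.0001]))
-0.3 [-63.40655129 161.04625778] (array([ 0.0131,  0.0003, -0.01  ]), array([ 0.0018, -0.07  ,  0.0001]))
-0.26 [-64.98720022 166.54312841] (array([ 0.0209,  0.0003, -0.0162]), array([ 0.0018, -0.11  ,  0.    ]))
```

```bash
python3 -m crank '[[[0.0025,0,-0.0025],[0,-0.015,0]],[[0.0055,0,-0.005],[0,-0.03,0]],[[0.0093,0,-0.0085],[0,-0.05,0]],[[0.0131,0,-0.0116],[0,-0.07,0]],[[0.017,0,-0.0147],[0,-0.09,0]],[[0.0209,0,-0.0178],[0,-0.11,0]],[[0.0239,0,-0.020],[0,-0.125,0]],[[0.0239,0,-0.020],[0,-0.125,0]]]'
python3 - <<'E'
from h import *
q,r=tcp();t=q+r.apply([0,0,.155])-W(O,(0,0,0));print("grasp in analyser",t@XA*1e3,t@YA*1e3,t[2]*1e3,stay(1.31,-.245))
for f in(1.25,1.15,1.05,.95,.85):
    print(f,round(stay(f,h=170)[1],3),togo(*tabtcp(O,f,h=170)))
E
```

```text
t: 9.17
tool_pos: [0.4728, 0.0004, 0.339]
eef_rot: [179.9, -14.0, 80.3]
ft_force: [4.5, -6.0, -0.6]
opening: 0.085
grasp_force: 60.5
grasp in analyser -100.3102388618422 113.07182788491511 188.63739793168017 (array([ 73.20656666, 203.30564733]), -0.245, array([-99.96351768, 186.80952991]), array([-65.52307081, 168.62009288]))
1.25 -0.253 (array([-0.006 ,  0.0004,  0.0022]), array([0.0019, 0.0095, 0.001 ]))
1.15 -0.264 (array([-0.0152,  0.0003,  0.0028]), array([0.0019, 0.0203, 0.0011]))
1.05 -0.27 (array([-0.0236,  0.0003,  0.0033]), array([0.0019, 0.0264, 0.0011]))
0.95 -0.271 (array([-0.031 ,  0.0003,  0.0035]), array([0.0019, 0.0267, 0.0011]))
0.85 -0.264 (array([-0.0371,  0.0003,  0.0032]), array([0.0019, 0.0199, 0.0011]))
```

```bash
python3 -m crank '[[[-0.003,0,0.0003],[0,0.005,0]],[[-0.006,0,0.0006],[0,0.0095,0]],[[-0.0105,0,0.001],[0,0.015,0]],[[-0.0152,0,0.0012],[0,0.02,0]],[[-0.0195,0,0.0014],[0,0.023,0]],[[-0.0236,0,0.0016],[0,0.026,0]],[[-0.0275,0,0.0018],[0,0.027,0]],[[-0.031,0,0.0018],[0,0.027,0]],[[-0.031,0,0.0018],[0,0.027,0]]]'
python3 - <<'E'
from h import *
q,r=tcp();t=q+r.apply([0,0,.155])-W(O,(0,0,0));print("grasp in analyser",t@XA*1e3,t@YA*1e3,t[2]*1e3,stay(.95,h=170))
for f in(.85,.75,.65,.55,.45,.35):
    print(f,round(stay(f,h=168)[1],3),togo(*tabtcp(O,f,h=168)))
for n in("top","side","wrist"):
    c=bot.read_camera(n);cv2.imwrite(f"pics/{n}6.png",c["image"])
E
```

```text
t: 9.92
tool_pos: [0.4676, -0.0295, 0.329]
eef_rot: [179.9, -15.6, 80.2]
ft_force: [5.0, -4.4, 0.2]
opening: 0.084
grasp_force: 60.3
grasp in analyser -126.36666137895067 113.25903108188409 179.70896467043002 (array([ 47.17732484, 199.7361133 ]), np.float64(-0.27064048661365436), array([-125.51291648,  178.80573943]), array([-90.61745525, 161.50525431]))
0.85 -0.282 (array([-0.0086,  0.0004,  0.0038]), array([ 0.0012,  0.01  , -0.0002]))
0.75 -0.269 (array([-0.0133,  0.0004,  0.0028]), array([ 0.0012, -0.0038, -0.0002]))
0.65 -0.245 (array([-0.0159,  0.0004,  0.0009]), array([ 0.0012, -0.0276, -0.0003]))
0.55 -0.209 (array([-0.0159,  0.0004, -0.0021]), array([ 0.0011, -0.0635, -0.0003]))
0.45 -0.159 (array([-0.0126,  0.0004, -0.0064]), array([ 0.0011, -0.1136, -0.0003]))
0.35 -0.093 (array([-0.0052,  0.0005, -0.0118]), array([ 0.0011, -0.1798, -0.0003]))
```

```bash
python3 -m crank '[[[-0.0045,0,0.001],[0,0.005,0]],[[-0.0086,0,0.0027],[0,0.01,0]],[[-0.0112,0,0.0022],[0,0.003,0]],[[-0.0133,0,0.0017],[0,-0.004,0]],[[-0.0148,0,0.0007],[0,-0.016,0]],[[-0.0159,0,-0.0002],[0,-0.028,0]],[[-0.0162,0,-0.0017],[0,-0.046,0]],[[-0.0159,0,-0.0033],[0,-0.0635,0]],[[-0.0145,0,-0.0055],[0,-0.088,0]],[[-0.0126,0,-0.0076],[0,-0.1136,0]]]'
python3 - <<'E'
from h import *
q,r=tcp();t=q+r.apply([0,0,.155])-W(O,(0,0,0));print("grasp in analyser",t@XA*1e3,t@YA*1e3,t[2]*1e3,stay(.45,h=168))
for f in(.45,.35,.25):
    print(f,round(stay(f,h=168)[1],3),togo(*tabtcp(O,f,h=168)))
c=bot.read_camera("wrist");a=c["image"];b=bot.read_camera("side")["image"][130:330,230:430]
o=np.zeros((480,800,3),np.uint8);o[:, :480]=a[:,60:540];o[:320,480:]=cv2.resize(b,(320,320),interpolation=cv2.INTER_CUBIC);cv2.imwrite("pics/c7.png",o)
E
```

```text
t: 10.9
tool_pos: [0.4651, -0.0431, 0.3331]
eef_rot: [180.0, -9.1, 80.2]
ft_force: [5.5, 1.1, 1.7]
opening: 0.082
grasp_force: 60.5
grasp in analyser -157.5182911867634 113.40975604480663 180.05713736586995 (array([ 16.53794459, 180.25742364]), np.float64(-0.15879988169239906), array([-157.40937825,  178.73135769]), array([-124.66279697,  157.64436136]))
0.45 -0.159 (array([-0.0002,  0.0005,  0.0013]), array([ 0.0009,  0.0008, -0.0004]))
0.35 -0.093 (array([ 0.0065,  0.0006, -0.0049]), array([ 0.0009, -0.0653, -0.0004]))
0.25 -0.009 (array([ 0.018 ,  0.0006, -0.0122]), array([ 0.0009, -0.1486, -0.0004]))
```

View pics/c7.png

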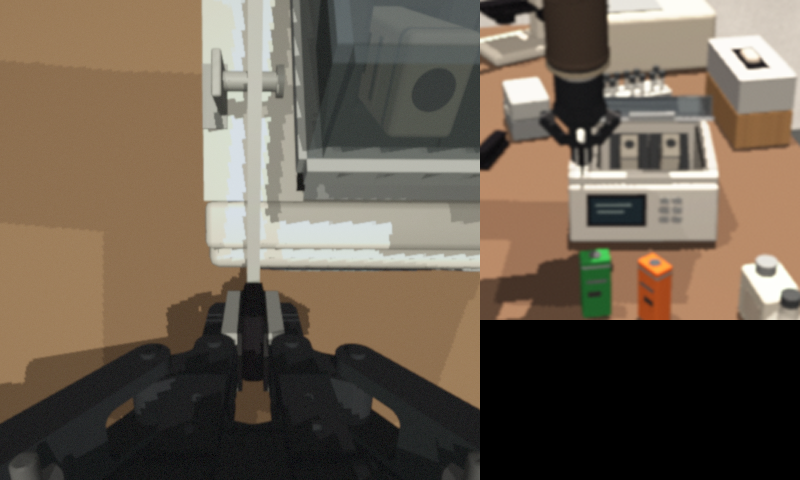

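The stay is well drawn over the stud and the cover is coming down, at about 0.45 rad. I'll continue to about 0.27 rad, then release.

```bash
python3 -m crank '[[[0.003,0,-0.0035],[0,-0.03,0]],[[0.0065,0,-0.0058],[0,-0.065,0]],[[0.0095,0,-0.0078],[0,-0.085,0]],[[0.0122,0,-0.0097],[0,-0.107,0]],[[0.0155,0,-0.0115],[0,-0.13,0]],[[0.0155,0,-0.0105],[0,-0.13,0]]]'
python3 -m crank '[[[0,0,0],[0,0,0]],[[0,0,0],[0,0,0]],[[0,0,0],[0,0,0]],[[0,0,0],[0,0,0]]]' 0.3
python3 -m crank '[[[0,0,-0.02],[0,0,0]],[[0,0,-0.05],[0,0,0]],[[0,0,-0.085],[0,0,0]],[[0,0,-0.12],[0,0,0]],[[0,0,-0.12],[0,0,0]],[[0,0,-0.12],[0,0,0]]]'
python3 - <<'E'
from h import *
for f in(.27,0):
    x,z=70-160*np.cos(f)+42*np.sin(f),130+160*np.sin(f)+42*np.cos(f);print(f,x,z,W(O,(x,0,z)))
    for e in(.06,0):print(e,togo(W(O,(x,0,z+173+e*1e3)),R.from_euler("xyz",[180,0,80.2],degrees=True)))
E
```

```text
t: 11.5
tool_pos: [0.4675, -0.0296, 0.3463]
eef_rot: [179.9, -1.6, 80.3]
ft_force: [0.5, -19.1, 5.9]
opening: 0.088
grasp_force: 61.4
t: 11.83
tool_pos: [0.4668, -0.0294, 0.3453]
eef_rot: [-179.9, -1.7, 80.2]
ft_force: [1.0, 0.5, 0.1]
opening: 0.353
grasp_force: 0.0
t: 12.33
tool_pos: [0.4668, -0.0329, 0.4672]
eef_rot: [179.8, -1.7, 80.2]
ft_force: [-0.3, 0.3, -0.3]
opening: 0.351
grasp_force: 0.0
0.27 -73.00062307761158 213.1554075175804 [0.5955746  0.04486461 0.21315541]
0.06 (array([0.0979, 0.1136, 0.0243]), array([ 0.003 , -0.0291,  0.0004]))
0 (array([0.0961, 0.1135, 0.0843]), array([ 0.003 , -0.0291,  0.0004]))
0 -90.0 172.0 [0.59268115 0.02811329 0.172     ]
0.06 (array([0.0797, 0.1135, 0.0649]), array([ 0.003 , -0.0291,  0.0004]))
0 (array([0.0779, 0.1133, 0.1249]), array([ 0.003 , -0.0291,  0.0004]))
```

```bash
python3 -m crank '[[[0.03,0.035,0],[0,-0.01,0]],[[0.06,0.07,0],[0.001,-0.02,0]],[[0.085,0.1,0.005],[0.003,-0.029,0]],[[0.085,0.1135,0.024],[0.003,-0.029,0]],[[0.085,0.1135,0.024],[0.003,-0.029,0]],[[0.085,0.1135,0.024],[0.003,-0.029,0]],[[0.085,0.1135,0.024],[0.003,-0.029,0]]]' 1
python3 - <<'E'
from h import *
print(togo(W(O,(-85,0,172+173)),R.from_euler("xyz",[180,0,80.2],degrees=True)))
c=bot.read_camera("wrist")["image"];b=bot.read_camera("side")["image"][130:330,230:430]
o=np.zeros((480,800,3),np.uint8);o[:, :480]=c[:,60:540];o[:320,480:]=cv2.resize(b,(320,320),interpolation=cv2.INTER_CUBIC);cv2.imwrite("pics/c8.png",o)
E
```

```text
t: 12.92
tool_pos: [0.5922, 0.0322, 0.4429]
eef_rot: [-179.7, 0.0, 80.2]
ft_force: [0.4, -0.0, -0.1]
opening: -0.006
grasp_force: 0.0
(array([0.0012, 0.0017, 0.0979]), array([-0.0061,  0.0007,  0.0004]))
```

View pics/c8.png

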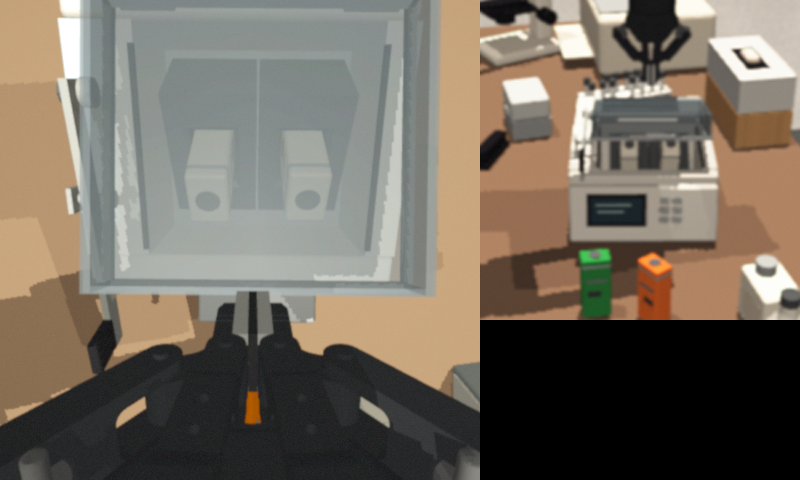

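The cover is partly down and the stay's tab is to its left at (105,345) in the crop, drawn forward. The shut fingers stand over the cover's front middle. Now I'll press down.

```bash
python3 -m crank '[[[0.001,0.001,0.025],[-0.006,0,0]],[[0.001,0.001,0.042],[-0.006,0,0]],[[0.001,0.001,0.054],[-0.006,0,0]],[[0.001,0.001,0.064],[-0.006,0,0]],[[0.001,0.001,0.074],[-0.006,0,0]],[[0.001,0.001,0.083],[-0.006,0,0]],[[0.001,0.001,0.09],[-0.006,0,0]],[[0.001,0.001,0.095],[-0.006,0,0]],[[0.001,0.001,0.098],[-0.006,0,0]],[[0.001,0.001,0.098],[-0.006,0,0]]]'
```

```text
t: 13.85
tool_pos: [0.5938, 0.0332, 0.3457]
eef_rot: [179.9, 0.0, 80.2]
ft_force: [-0.2, -0.5, 0.8]
opening: -0.001
grasp_force: 0.0
```

```bash
python3 -m crank '[[[0,0,0.001],[0,0,0]],[[0,0,0.0015],[0,0,0]],[[0,0,0.002],[0,0,0]],[[0,0,0.002],[0,0,0]]]'
```

```text
t: 14.18
tool_pos: [0.5939, 0.0332, 0.3453]
eef_rot: [179.8, 0.0, 80.2]
ft_force: [-6.6, -1.0, 20.2]
opening: -0.002
grasp_force: 10.0
```

```bash
python3 -m crank '[[[0,0,-0.003],[0,0,0]],[[0,0,-0.02],[0,0,0]],[[0,0,-0.05],[0,0,0]],[[0,0,-0.085],[0,0,0]],[[0,0,-0.12],[0,0,0]],[[0,0,-0.15],[0,0,0]],[[0,0,-0.15],[0,0,0]],[[0,0,-0.15],[0,0,0]]]'
python3 - <<'E'
from h import *
c=bot.read_camera("wrist");cv2.imwrite("pics/w9.png",c["image"])
for n,p in dict(lipfrontL=(-142,37.5,140),lipfrontR=(-142,-37.5,140),frontL=(-120,100,130),frontR=(-120,-100,130),topfrontL=(-120,100,172)).items():print(n,proj(c,W(O,p)).round(1))
b=bot.read_camera("side")["image"][130:330,230:430]
o=np.zeros((480,800,3),np.uint8);o[:, :480]=c["image"][:,60:540];o[:320,480:]=cv2.resize(b,(320,320),interpolation=cv2.INTER_CUBIC);cv2.imwrite("pics/c9.png",o)
E
```

```text
t: 14.85
tool_pos: [0.5937, 0.0334, 0.4958]
eef_rot: [179.6, -0.0, 80.2]
ft_force: [-0.2, -0.0, -0.4]
opening: -0.004
grasp_force: 0.0
lipfrontL [270.1 275.9]
lipfrontR [349.9 275.7]
frontL [204.5 250.4]
frontR [415.1 250.1]
topfrontL [190.8 265.6]
```

View pics/c9.png

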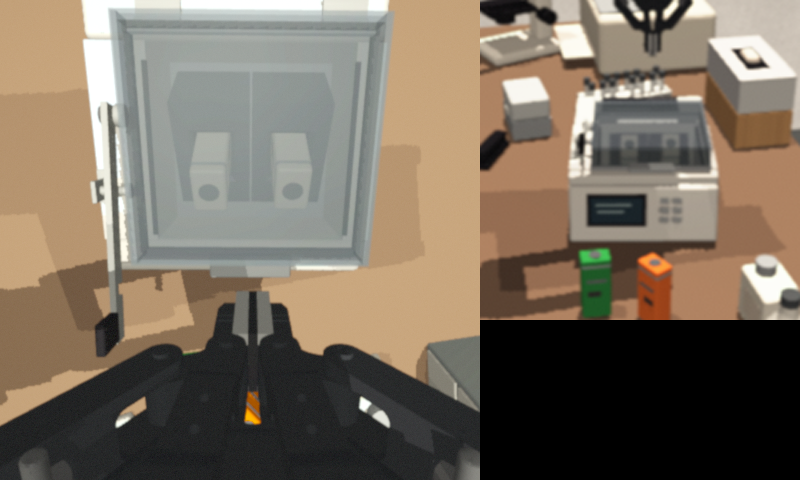

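The cover is shut: the lip's front edge is at columns 270–350, row 276, exactly where predicted for shut. Both cartridges sit level underneath and the robot is clear, so I'm handing in.

```bash
python3 -c "
from cell import bot
print(bot.hand_in())"
```

```text
the job is handed in; nothing more can be done
None
```

The cartridge is fully home in the empty bay, the stay is lifted off its stud and drawn forward, and the cover is shut; the job is handed in with the robot clear, though the hand-in returned no verdict.

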